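# Zero the dial, then tilt the dish stage to the red arm and hold it

### The job

On the dish tilting stage, first, with the plate still lying flat, turn the grey knob on the black dial until its white pointer stands at the green zero mark. Then lift the hinged aluminium plate by its yellow bar until it is tilted just as steeply as the red preset arm beside it, and finish while still holding it there, because it falls shut when let go. The petri dish must stay on the plate against its two stops, the red arm must stay where it is set, and the beaker, wash bottle and stopper round about must be left alone.

Things in the scene. Friction and masses are not known exactly. Their poses are not given: they have to be found in the camera images.
- stage: Tilting stage fixed on the worktop, grey base 170 x 310 x 14 mm. Origin on the worktop; x from the hinge side (near the robot) to the far side, y left, z up. In this frame (mm): base x -105 to 65, y -190 to 120; hinge line along y at x -85, z 55; yellow bar, plate flat, at x 105, z 55; knob axis at x 0, y -145; white scale, radius 130 about the hinge, at y 114.
- tilt_plate (a joint): Angle of the aluminium plate (140 x 140 x 6 mm) about the hinge line, rad: 0 lying flat, growing as its far edge rises, stop at 1.3. It weighs 0.3 kg, turns freely and falls shut when let go.
- plate_hinge (a point): Middle of the plate's hinge line. Moves with the plate: x along the plate from hinge to bar, y along the hinge, z out of the plate's upper face.
- lift_bar (a point): Middle of the yellow round lift bar, parallel to the hinge, 190 mm from it, 12 mm thick, 120 mm long, on two 10 mm rods 55 mm left and right of its middle. 44 mm clear between bar and plate edge and nothing below but the worktop. Plate flat: 55 mm above the worktop. It can turn between the fingers. Axes as plate_hinge.
- dish_seat (a point): Centre of the dish's place on the plate's upper face, 59 mm from the hinge line, on the plate's middle line; two 8 mm black stubs on the hinge side of it stop the dish from sliding down. Same axes as plate_hinge.
- preset_arm (a joint): Angle of the red preset arm about the same hinge line, rad, counted as tilt_plate; between 0.45 and 0.8. Stiff friction; leave as set. The plate is in line with it when both angles are equal.
- preset_tip (a point): Centre of the red ball (14 mm) at the end of the red arm (6 mm rod), 175 mm from the hinge line, 102 mm left of the plate's middle line. Its x axis points along the arm away from the hinge, y along the hinge.
- zero_knob (a joint): Angle of the grey knob, rad: 0 when the white pointer stands at the green zero mark (stage's +x side of the dial), positive counter-clockwise from above; it starts between 0.5 and 1.2, stops at +-1.7. Light friction (0.04 N m), stays where it is left.
- knob_grip (a point): Point on the knob's upright axis at gripping height, 11 mm below its top and 72 mm above the worktop (the flat plate's top is at 58 mm). The grip is an upright bar 46 mm long, 14 mm wide, 26 mm tall on a 54 mm disc; this point's x axis runs along the bar to the pointer end; grip across its y axis from above.
- dish: Clear petri dish, 89 mm across, 13 mm high, 30 g, loose, lying on the plate against the two stubs. Origin at the centre of its underside.
- beaker: Clear beaker, 80 x 92 x 98 mm, standing loose on the worktop. Bystander. Origin at the centre of its underside.
- wash_bottle: Clear wash bottle with bent spout, 62 x 79 x 222 mm, standing loose. Bystander. Origin at the centre of its underside.
- stopper: Red-brown rubber stopper, 26 mm across, 25 mm high, standing loose. Bystander. Origin at the centre of its underside.

How it is judged (in metres and radians):
On the way, in this order (a step that is already met when the one before it is completed fails the run):
1. the knob's pointer stands at zero (within 0.12 rad) while the plate lies flat (under 0.08 rad) (value of joint zero_knob between -0.12 and 0.12 rad and value of joint tilt_plate below 0.08 rad), for 0.3 s.
2. the plate is held in line with the red arm (within 0.07 rad) by the fingers (angle between the x axis of lift_bar and the x axis of preset_tip, either way round below 0.07 rad and contact force between the fingers and tilt_plate above 0.7 N), for 0.3 s.
At the end, for the whole second after the job is handed in: Through the last second the fingers hold the plate (contact over 0.7 N, no other object propping it) at the red arm's angle within 0.07 rad, still; the knob still reads zero within 0.12 rad; the dish lies within 20 mm of its seat; the red arm has not moved (tip within 12 mm) (all of step 2 and value of joint zero_knob between -0.12 and 0.12 rad and velocity of joint tilt_plate between -0.1 and 0.1 rad/s and contact force between tilt_plate and beaker below 0.1 N and contact force between tilt_plate and wash_bottle below 0.1 N and contact force between tilt_plate and stopper below 0.1 N and distance between dish and dish_seat below 0.02 m and distance of preset_tip from where it was at the start of the episode below 0.012 m); the arm keeps its last pose, push and grip.
It fails at once if the dish slides or falls off its seat (over 40 mm) (distance between dish and dish_seat above 0.04 m).
It fails at once if the red arm is shifted (tip over 20 mm) (distance of preset_tip from where it was at the start of the episode above 0.02 m).
It fails at once if the beaker, wash bottle or stopper is moved over 30 mm (distance of any of beaker, wash_bottle, stopper from where it was at the start of the episode above 0.03 m).
It also fails if it takes over 45 s, if anything falls off the work surface, if the arm or the gripper's body presses on something with over 40 N, if the wrist force passes 120 N, or if a joint passes its speed limit or range.

### The arm

A 6-joint arm with a two-finger parallel gripper is mounted at the origin on a cart in front of the work surface, level with it; the furniture and walls round the work are solid. World frame = base frame: x ahead of the robot, y to its left, z up, the work surface at z = 0. Lengths are in mm, angles in rad, forces in N, time in s.
With the tool pointing down it reaches from about 350 to 775 mm from the base axis. Payload 7.3 kg.
Tool frame: the origin (TCP) lies on the mounting face of the last link; the fingertips stand 178 mm ahead of it and the grasp point (between the pads) lies 159 mm ahead of it; z points along the fingers, y is the line along which they close (so a half turn about z gives the same grasp; the last joint's range is limited). The gripper opens to 92 mm and grips with 3 to 60 N. Pads are 19 mm wide; open, the fingers measure 130 mm over their backs; the gripper's body (75 mm by 190 mm) begins 47 mm behind the grasp point.
Start: joints at [-1.4, 0.342, 1.524, -0, 1.275, -0.146], TCP at [163.572, -498.871, 404.741] pointing down, gripper open.
Joint ranges: [-2.53, 2.53], [-0.77, 2.02], [0.04, 2.7], [-1, 4.14], [0.28, 2.66], [-3.11, 3.11]. Speed limits (rad/s): [2.57, 2.57, 3.14, 3.14, 3.14, 3.14].

### API

Orientations are given as [roll, pitch, yaw] about the fixed x, y, z axes, in that order (R = Rz(yaw) Ry(pitch) Rx(roll)).
In Python, from plant import bot, imaging, sensors gives the robot as it stands (bot), with the cameras (imaging) and the readings (sensors).
- The arm moves only by the tool shift_gripper, called after ">>>" by a JSON object that holds its "method" and its "body". Schema: {"type":"object","properties":{"plan":{"type":"array","items":{"type":"array","items":{"type":"array","items":{"type":"number"},"minItems":5,"maxItems":5},"minItems":1,"maxItems":5},"minItems":1,"maxItems":1},"only":{"type":"string"},"quiet":{"type":"boolean"},"lines":{"type":"string"}},"required":["plan"],"additionalProperties":false}. plan is a list that holds a single list of rows (three levels of brackets), with 1 to 5 rows, each of 5 numbers: the finger opening in mm, then dx, dy, dz in mm, then a turn about the tool's z in rad; each row is the pose to reach, as a shift and turn from the pose commanded when the call began, along the tool's axes at that moment; what a row does not reach only later rows make up. A row lasts 1/8 s, in which the tool goes at most 62.5 mm and 0.188 rad, less where a joint would pass 70% of its speed; a pose out of reach is approached as far as the arm can. The fingers move at their own pace and stop on an object; the grip force is fixed at half the most. Time passes only in rows, so rows that do not move let the fingers close. The tool returns the time, the measured TCP pose, the force, the opening and the grip force at its end. only (a regular expression) keeps the lines of the reply that match it, lines (a string "A,B") keeps lines A to B, and quiet returns only ok. Input that does not fit is refused with a message, and nothing moves.
- sensors.get_obs(): the state, without advancing time (a new reading comes with each control period).
- imaging.capture(name): name is "scene" or "side" or "wrist"; returns a dict with "color" (420x560x3 uint8, red, green, blue), "K" (3x3 intrinsics, pixels), "k1" (the pictures are not rectified: a ray, as slopes to the right and down, at radius r is drawn at 1 + k1 r^2 times it, then the intrinsics apply), "R" (3x3) and "t" (3): a world point X has camera coordinates R X + t. Camera axes: x right, y down, z forward; pixel columns grow to the right and rows downward; lengths in mm; the calibration is good to about 2 mm. A picture is of the moment at which its call begins. There is no depth.
- bot.close_job(): hands the job in; it is judged then, once.
The state is a dict: "time": time; "joint_positions": joint angles; "dq": joint speeds; "tau": joint torques, N m; "tool_pos": TCP position; "tcp_rot": TCP orientation; "contact_force": force on the tool from outside, world axes, zero at the start; "moment": the same for the moment, N m; "grip_width": finger opening in mm; "finger_force": force on a finger pad.
Only numpy, scipy, OpenCV 4.12 (cv2) and the standard library are available. Lean on these libraries where they do the work, as an engineer would, in place of code of your own. Each camera call takes 0.05 s, during which the arm holds its last target. There are 200 camera calls.

## Working session

There is one attempt and no reset: what is moved stays moved. The work goes in short steps, Python scripts to look and compute and a tool call to move; the robot and the scene stay as the last step left them, time stands still between calls to the robot, and variables do not carry over. Pictures are saved under pics/ and viewed, at most 10 in all, crops included, and the job is handed in when it is done.

```bash
ls; mkdir -p pics; cat > h.py <<'E'
import numpy as np, cv2, pickle
from plant import bot, imaging, sensors
def snap(n,f):
    c=imaging.capture(n); cv2.imwrite('pics/%s.png'%f,c['color'][:,:,::-1]); pickle.dump(c,open('pics/%s.pkl'%f,'wb')); return c
def load(f): return pickle.load(open('pics/%s.pkl'%f,'rb'))
def ray(c,u,v):
    K=np.array(c['K']);D=np.array([c['k1'],0,0,0.])
    d=np.array([(u-K[0,2])/K[0,0],(v-K[1,2])/K[1,1]]); p=d.copy()
    for _ in range(50): p=d/(1+c['k1']*(p@p))
    R=np.array(c['R']);t=np.array(c['t']); o=-R.T@t; r=R.T@np.r_[p,1]; return o,r/np.linalg.norm(r)
def tri(*obs):
    A=0;b=0;L=[]
    for c,u,v in obs:
        o,r=ray(c,u,v);P=np.eye(3)-np.outer(r,r);A=A+P;b=b+P@o;L.append((o,P))
    X=np.linalg.solve(A,b); return X,[np.linalg.norm(P@(X-o)) for o,P in L]
def proj(c,X):
    p=np.array(c['R'])@X+np.array(c['t']);s=p[:2]/p[2];s=s*(1+c['k1']*(s@s));K=np.array(c['K']);return K[0,0]*s[0]+K[0,2],K[1,1]*s[1]+K[1,2]
def onz(c,u,v,z):
    o,r=ray(c,u,v);return o+r*(z-o[2])/r[2]
E
python3 - <<'E'
from h import *
a=snap('scene','sc0');b=snap('side','si0')
for c in(a,b):print(-np.array(c['R']).T@c['t'])
cv2.imwrite('pics/a.png',cv2.resize(a['color'][:,:,::-1],(800,600)));cv2.imwrite('pics/b.png',cv2.resize(b['color'][:,:,::-1],(800,600)))
print(sensors.get_obs())
E
```

```text
pics
plant.py
[-420.78794906 -456.63844387 1252.60288268]
[  171.16654751 -1151.44043052   628.95584362]
{'time': 0.1, 'joint_positions': array([-1.40000882e+00,  3.42630858e-01,  1.52490868e+00,  9.01032316e-06,
        1.27541857e+00, -1.46006810e-01]), 'dq': array([ 0.00104779, -0.00073729, -0.00191549, -0.00133664, -0.00126554,
       -0.00025869]), 'tau': array([ 1.84005563e-03, -4.32003987e+01, -2.44694102e+01,  7.19109806e-02,
        5.26714569e-02, -5.48978846e-05]), 'tool_pos': array([ 163.54688249, -498.74700374,  404.1302911 ]), 'tcp_rot': array([-3.14024298e+00, -2.07182969e-04,  3.16791549e-01]), 'contact_force': array([-0.20467993,  0.7686078 , -0.17641132]), 'moment': array([ 0.02718605, -0.02841304,  0.03057708]), 'finger_force': 0.0, 'grip_width': 91.64891628547828}
```

View pics/a.png

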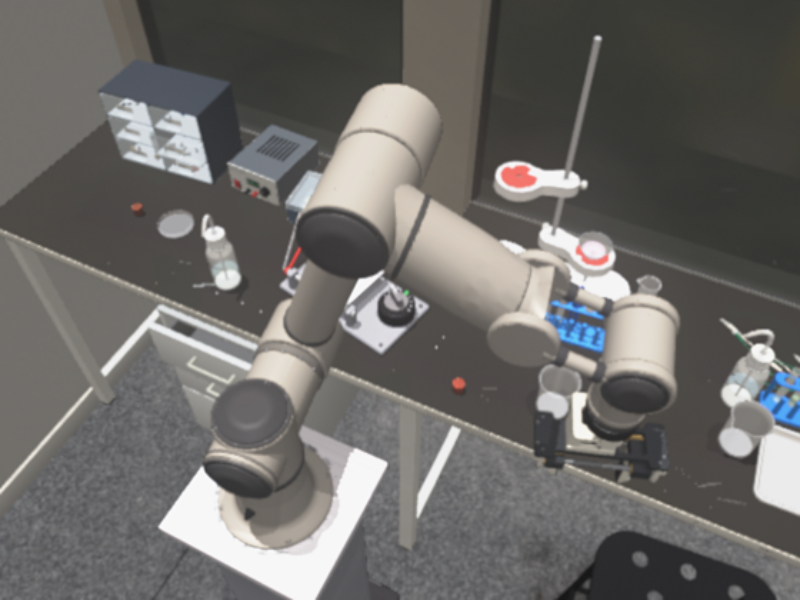

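View pics/b.png

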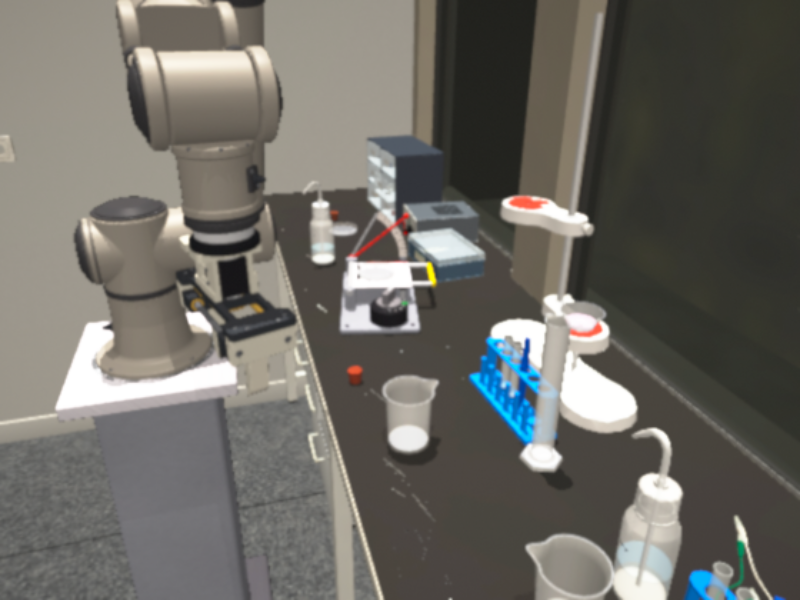

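The scene picture shows the stage around (360,290), partly hidden by the arm, with the knob near (397,303). In the side picture the stage is around (385,290), with the knob at (388,305), the yellow bar at (432,273) and the red ball at (407,217). I'll enlarge both.

```bash
python3 - <<'E'
from h import *
a=load('sc0')['color'];b=load('si0')['color']
A=cv2.resize(a[130:250,180:320,::-1],(700,600),interpolation=cv2.INTER_CUBIC)[:,:]
B=cv2.resize(b[140:240,225:325,::-1],(600,600),interpolation=cv2.INTER_CUBIC)
cv2.imwrite('pics/c.png',B)
print(onz(load('sc0'),279,213,72),tri((load('sc0'),279,210),(load('si0'),272,208)))
E
```

```text
[458.50911324 -33.00265312  72.        ] (array([473.41562035, -26.2359983 ,  69.11368238]), [np.float64(1.5582433872549561), np.float64(1.558243387254861)])
```

View pics/c.png

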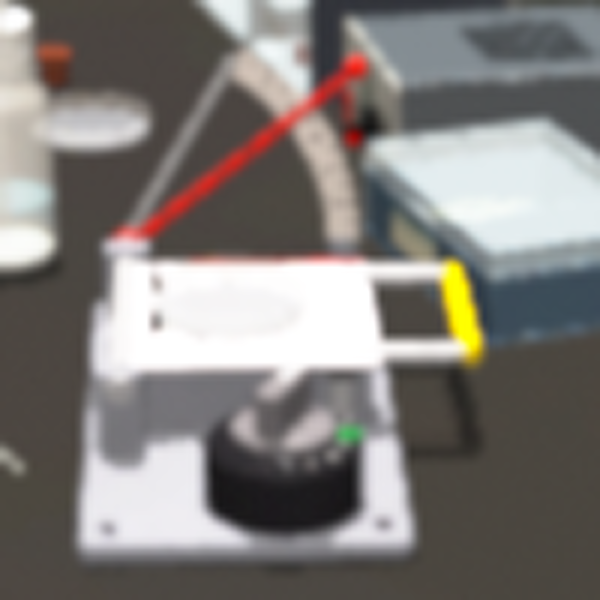

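The enlarged side view shows the plate with the dish and the knob grip at about (278,400), pointing up and right (away from the camera). The green mark is at (349,433). The bar ends are at (455,268) and (472,352), and the red ball is at (357,66). I'll move over the stage for wrist views.

>>> {"method": "shift_gripper", "body": {"plan": [[[92,45,-40,0,0],[92,90,-80,0,0],[92,135,-120,0,0],[92,180,-160,0,0],[92,225,-200,0,0]]]}}

```text
time: 0.72
tool_pos: [315.6, -237.0, 404.6]
tcp_rot: [3.142, -0.0, 0.316]
contact_force: [1.4, -1.0, -0.6]
grip_width: 92.1
finger_force: 0.0
```

>>> {"method": "shift_gripper", "body": {"plan": [[[92,45,-40,0,0],[92,90,-80,0,0],[92,135,-120,0,0],[92,170,-155,0,0],[92,170,-155,0,0]]]}}

```text
time: 1.35
tool_pos: [429.0, -35.8, 404.4]
tcp_rot: [-3.141, 0.0, 0.322]
contact_force: [0.6, 0.1, -0.2]
grip_width: 91.9
finger_force: 0.0
```

```bash
python3 - <<'E'
from h import *
a=snap('wrist','w1');s=snap('scene','sc1');o=sensors.get_obs();print(o['time'],o['tool_pos'],o['tcp_rot'],o['joint_positions'],-np.array(a['R']).T@a['t'])
cv2.imwrite('pics/d.png',np.hstack([cv2.resize(a['color'][:,:,::-1],(800,600))]))
E
```

```text
1.45 [428.20909624 -38.20957262 404.36154089] [-3.14148644e+00  1.09335447e-03  3.18456437e-01] [-2.67484892e-01  1.67704562e-01  1.76401654e+00 -5.51450606e-04
  1.21084131e+00  9.85049545e-01] [492.89888106 -14.43348465 384.69080166]
```

View pics/d.png

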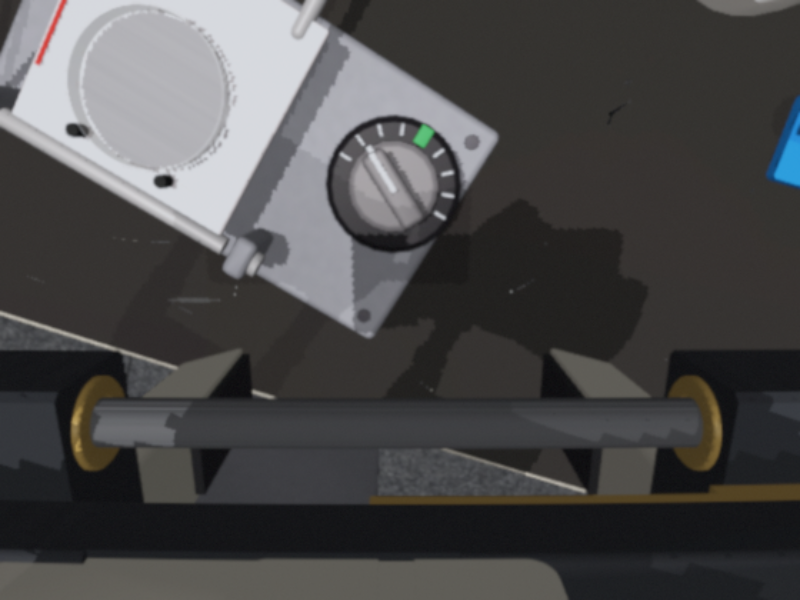

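The wrist view shows the knob at (393,184) with its pointer toward (368,150), and the green mark at (424,135). The base corners are at (498,137) and (369,337), the dish is at (153,90) and the stubs at (77,130) and (163,181).

```bash
python3 - <<'E'
from h import *
w=load('w1');f=.7
P=onz(w,498*f,137*f,14);Q=onz(w,369*f,337*f,14);d=P-Q;print(P,Q,np.linalg.norm(d),np.arctan2(d[1],d[0]))
th=np.arctan2(d[1],d[0]);ex=np.array([np.cos(th),np.sin(th),0]);ey=np.array([-ex[1],ex[0],0])
O=P-65*ex+190*ey;O[2]=0
print('stage',O,'knob',O-145*ey)
print('knobpx',onz(w,393*f,184*f,61),onz(w,388*f,180*f,83))
a=onz(w,371*f,150*f,83);b=onz(w,412*f,215*f,83);g=a-b;print('bar',a,b,np.linalg.norm(g),np.arctan2(g[1],g[0])-th)
print('bar mid',O+105*ex+[0,0,55],'hinge',O-85*ex+[0,0,55])
for X in(O-145*ey+[0,0,83],O+105*ex+[0,0,55]):
  print(proj(w,X),proj(load('si0'),X),proj(load('sc1'),X))
# bar by side view
si=load('si0')
for u,v,y in((455,268,60),(472,352,-60)):
  print(onz(si,225+u/6,140+v/6,55),O+105*ex+y*ey)
print(tri((load('w1'),300*f,30*f),(si,225+466/6,140+347/6)))
E
```

```text
[527.99277325 -73.53799912  14.        ] [368.29901209 -34.8431781   14.        ] 164.31490049819095 -0.23772462701972238
stage [509.56426511 126.42547277   0.        ] knob [475.41794587 -14.49659393   0.        ]
knobpx [478.96388877 -16.85445308  61.        ] [481.08999456 -13.41147176  83.        ]
bar [4.93317334e+02 2.96980305e-01 8.30000000e+01] [467.17475918 -32.05149331  83.        ] 41.59156150600485 1.128827294897895
bar mid [611.61127892 101.6988278   55.        ] hinge [426.95477773 146.4422806   55.        ]
(np.float64(270.65934359435124), np.float64(133.4246361922784)) (np.float64(271.2617346854095), np.float64(202.55756187848766)) (np.float64(275.97729753724707), np.float64(204.88886298542064))
(np.float64(182.680482588539), np.float64(-87.51992046913549)) (np.float64(301.2012428393876), np.float64(191.73571934003198)) (np.float64(262.64777287031563), np.float64(170.96988390996657))
[630.40577467 161.48574626  55.        ] [625.74079033 160.01140712   0.        ]
[601.16498873  45.51725589  55.        ] [597.48176751  43.38624848   0.        ]
(array([570.03024772,  51.3576114 ,  57.47153466]), [np.float64(28.03542696647215), np.float64(28.035426966472116)])
```

>>> {"method": "shift_gripper", "body": {"plan": [[[60,25,-3,20,-0.18],[60,50,-6,40,-0.36],[60,50,-6,60,-0.54],[60,50,-6,60,-0.57],[60,50,-6,60,-0.57]]]}}

```text
time: 2.08
tool_pos: [473.9, -18.2, 345.4]
tcp_rot: [3.141, -0.0, 0.882]
contact_force: [0.8, 0.0, -0.3]
grip_width: 60.1
finger_force: 0.0
```

```bash
python3 - <<'E'
from h import *
a=snap('wrist','w2');s=snap('side','si2');o=sensors.get_obs();print(o['time'],o['tool_pos'],o['tcp_rot'])
cv2.imwrite('pics/e.png',np.hstack([cv2.resize(a['color'][:,:,::-1],(800,600))]))
E
```

```text
2.175 [473.96420685 -17.84374494 345.73054993] [ 3.13987591e+00 -7.60374618e-04  8.83477683e-01]
```

View pics/e.png

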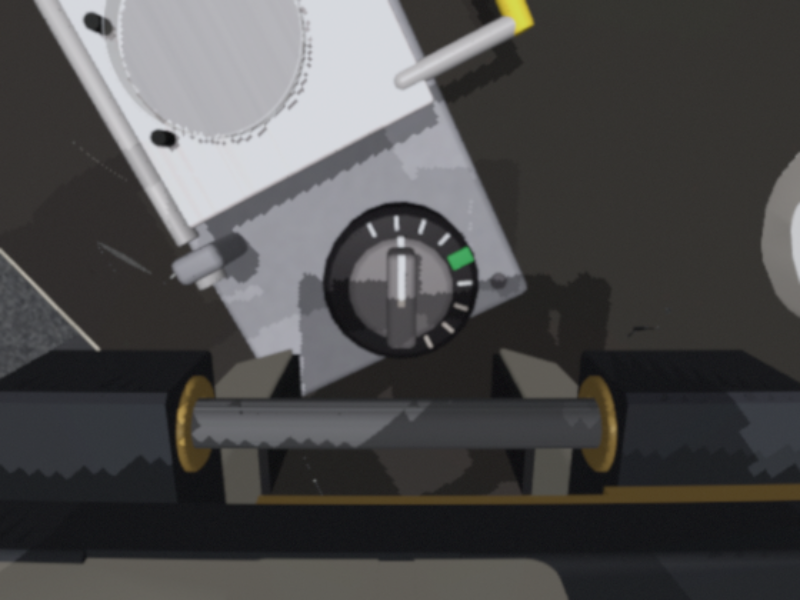

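The bar runs straight up the image, so it is aligned with the tool. Its pointer end is at (401,250) and its back end at (402,347). The dial is centred at (401,280), the green mark is at (460,258) and the base corner at (526,290). The yellow bar's end is at (526,22).

```bash
python3 - <<'E'
from h import *
w=load('w1');v=load('w2');f=.7
top=tri((w,371*f,151*f),(v,401*f,250*f)); print('pointer end',top)
bk=tri((w,413*f,221*f),(v,402*f,347*f)); print('back end',bk)
dc=tri((w,394*f,183*f),(v,401*f,280*f)); print('dial',dc)
gr=tri((w,424*f,135*f),(v,460*f,258*f)); print('green',gr)
a=onz(v,401*f,250*f,83);b=onz(v,402*f,347*f,83);print(a,b,(a+b)/2,np.arctan2(*(a-b)[1::-1]))
g=gr[0]-dc[0];print('zero dir',np.arctan2(g[1],g[0]))
h1=tri((w,77*f,130*f),(v,98*f,23*f));h2=tri((w,163*f,181*f),(v,163*f,138*f));print('stubs',h1,h2); d=h1[0]-h2[0];print('yaw',np.arctan2(d[1],d[0])-np.pi/2)
e1=onz(v,400*f,0*f,58);e2=onz(v,436*f,100*f,58);
print('bar end',onz(v,526*f,22*f,55),tri((v,526*f,22*f),(load('si0'),225+472/6,140+352/6)))
p=onz(v,526*f,290*f,14);q=onz(v,302*f,394*f,14);r=onz(w,498*f,137*f,14);print(p,q,r)
for A,B in(((0,115),(185,243)),((192,226),(432,105))):
  x,y=[onz(v,s[0]*f,s[1]*f,58)for s in(A,B)];print(np.arctan2(*(y-x)[1::-1]))
E
```

```text
pointer end (array([492.57284072,   0.6538737 ,  74.961091  ]), [np.float64(0.2747670485876851), np.float64(0.274767048587584)])
back end (array([464.619458  , -33.44263757,  86.82617052]), [np.float64(0.06492204169928886), np.float64(0.06492204169923715)])
dial (array([478.42507437, -17.27858617,  37.00899208]), [np.float64(0.33582681127472225), np.float64(0.33582681127471525)])
green (array([511.25032768, -25.30786848,  50.46643516]), [np.float64(0.35433286803111014), np.float64(0.35433286803109)])
[493.10290047   1.85042617  83.        ] [463.84774572 -34.55556763  83.        ] [478.4753231  -16.35257073  83.        ] 0.8938758285662151
zero dir -0.23989636579717089
stubs (array([450.98714747, 168.01109627,  61.17977335]), [np.float64(0.005062061992728239), np.float64(0.005062061992752645)]) (array([438.55784589, 112.05930222,  63.53103545]), [np.float64(0.15839629977027342), np.float64(0.15839629977034111)])
yaw -0.2185934879191389
bar end [602.81043604  43.8303961   55.        ] (array([601.55199732,  43.97144405,  55.92583099]), [np.float64(0.9359851930053901), np.float64(0.9359851930051144)])
[528.79361307 -73.40292917  14.        ] [380.57018137 -38.28673475  14.        ] [527.99277325 -73.53799912  14.        ]
-1.3250479367300674
-0.24282782002566028
```

Two views agree within 1 mm: the knob axis is at (478.5, -16.5), with its top at about z 81 (text says 83). The stage yaw is -0.24 and the bar's right end is at (602, 44, 56). Next I'll go down on the knob.

>>> {"method": "shift_gripper", "body": {"plan": [[[50,4,2.5,50,0],[50,4,2.5,85,0],[50,4,2.5,106,0],[50,4,2.5,106,0],[50,4,2.5,106,0]]]}}

```text
time: 2.8
tool_pos: [478.8, -15.9, 239.9]
tcp_rot: [3.14, -0.001, 0.886]
contact_force: [-0.1, 0.2, -0.1]
grip_width: 50.0
finger_force: 0.0
```

>>> {"method": "shift_gripper", "body": {"plan": [[[0,0,0,0,0],[0,0,0,0,0],[0,0,0,0,0],[0,0,0,0,0],[0,0,0,0,0]]]}}

```text
time: 3.42
tool_pos: [478.7, -15.9, 238.9]
tcp_rot: [3.14, -0.0, 0.887]
contact_force: [1.4, -2.6, 0.9]
grip_width: 13.8
finger_force: 30.0
```

>>> {"method": "shift_gripper", "body": {"plan": [[[0,0,0,0,0.15],[0,0,0,0,0.3],[0,0,0,0,0.45],[0,0,0,0,0.6],[0,0,0,0,0.75]]]}}

```text
time: 4.05
tool_pos: [479.1, -16.6, 238.9]
tcp_rot: [3.139, -0.002, 0.132]
contact_force: [2.2, -7.1, -2.1]
grip_width: 14.2
finger_force: 30.0
```

>>> {"method": "shift_gripper", "body": {"plan": [[[0,0,0,0,0.15],[0,0,0,0,0.3],[0,0,0,0,0.38],[0,0,0,0,0.38],[0,0,0,0,0.38]]]}}

```text
time: 4.68
tool_pos: [479.1, -17.0, 238.9]
tcp_rot: [3.139, -0.003, -0.243]
contact_force: [1.3, -9.7, -0.9]
grip_width: 13.9
finger_force: 30.0
```

>>> {"method": "shift_gripper", "body": {"plan": [[[40,0,0,0,0],[50,0,0,0,0],[50,0,0,0,0],[50,0,0,-40,0],[50,0,0,-90,0]]]}}

```text
time: 5.3
tool_pos: [478.1, -15.4, 328.9]
tcp_rot: [3.142, 0.003, -0.243]
contact_force: [1.3, -0.8, 0.3]
grip_width: 49.7
finger_force: 0.0
```

>>> {"method": "shift_gripper", "body": {"plan": [[[50,0,0,-17,0],[50,0,0,-17,0],[50,0,0,-17,0]]]}}

```text
time: 5.68
tool_pos: [478.0, -15.5, 344.7]
tcp_rot: [3.141, 0.002, -0.243]
contact_force: [-0.2, -0.2, -0.3]
grip_width: 50.0
finger_force: 0.0
```

```bash
python3 - <<'E'
from h import *
a=snap('wrist','w3');b=snap('side','si3');o=sensors.get_obs();print(o['time'],o['tool_pos'],o['tcp_rot'],o['contact_force'])
cv2.imwrite('pics/f.png',np.hstack([cv2.resize(a['color'][:,:,::-1],(800,600))]))
E
```

```text
5.775 [478.14288451 -15.59640843 344.43449781] [ 3.14141191e+00  2.60671112e-03 -2.43160830e-01] [ 0.97554906 -0.7533802   0.61451792]
```

View pics/f.png

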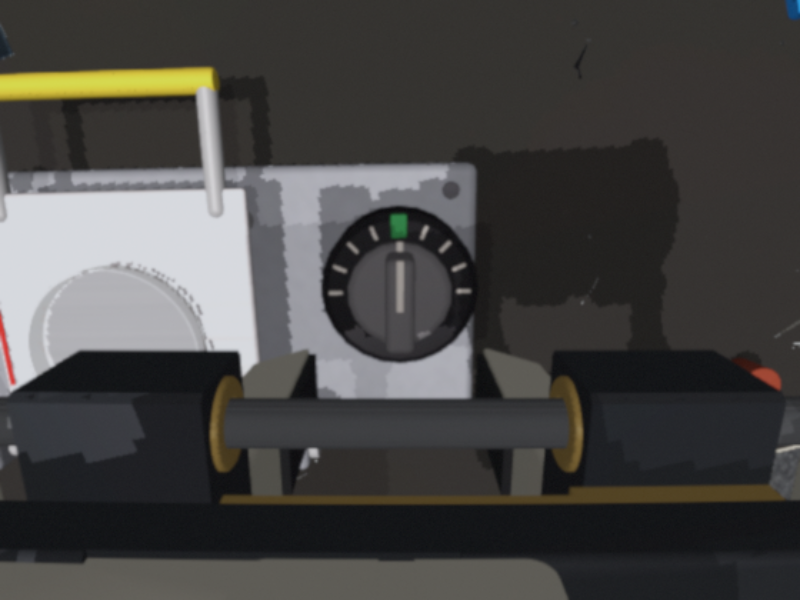

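The pointer at (400,250) now lines up with the green mark at (399,225), and the dish is undisturbed. The yellow bar runs to (217,82), with its rods at x≈2 and 209. Next come the bar position and the red arm's angle.

```bash
python3 - <<'E'
from h import *
from scipy.optimize import least_squares
f=.7;w=load('w2');v=load('w3');si=load('si0');th=-.242
ex=np.array([np.cos(th),np.sin(th),0]);ey=np.array([-ex[1],ex[0],0]);ez=np.array([0,0,1.])
print(tri((w,526*f,22*f),(v,217*f,82*f)),onz(v,0,87*f,55),onz(v,208*f,83*f,55),onz(v,217*f,82*f,55))
B=np.array([616.5,101.3,55]);H=B-190*ex
# detect ball in side images
for n in('si0','si3'):
  c=load(n);im=c['color'].astype(int)[145:158,278:292];m=(im[:,:,0]>150)&(im[:,:,1]<80)
  ys,xs=np.nonzero(m);print(n,xs.mean()+278,ys.mean()+145,len(xs))
u,vv=225+357/6,140+66/6
o,r=ray(si,u,vv);Pl=H+102*ey;s=((Pl-o)@ey)/(r@ey);X=o+s*r;d=X-H;print(X,d@ex,d[2],np.hypot(d@ex,d[2]),np.arctan2(d[2],d@ex))
for t in(.45,.5,.55,.6,.65,.7,.75):
  X=H+102*ey+175*(np.cos(t)*ex+np.sin(t)*ez);p=proj(si,X);q=proj(load('sc1'),X);print(t,(p[0]-225)*6,(p[1]-140)*6,q)
print([( (p[0]-225)*6,(p[1]-140)*6) for p in (proj(si,B-60*ey),proj(si,B+60*ey),proj(si,H+102*ey))])
c=load('sc1')['color'];cv2.imwrite('pics/g.png',np.hstack([cv2.resize(c[110:230,180:300,::-1],(400,400)),cv2.resize(imaging.capture('scene')['color'][110:230,180:300,::-1],(400,400))]))
E
```

```text
(array([600.3843551 ,  42.77024001,  55.32517832]), [np.float64(2.4380374288094067), np.float64(2.438037428809402)]) [623.17668462 144.52383734  55.        ] [598.86158715  45.93847979  55.        ] [598.20963972  41.64319337  55.        ]
si0 281.6521739130435 152.6086956521739 23
si3 nan nan 0
[584.59754047 214.23614786 165.85829802] 131.96259466233863 110.8582980221484 172.34758086606308 0.6987030020444183
0.45 399.7383345622152 122.47968046450796 (np.float64(233.00378373432997), np.float64(145.1241393933888))
0.5 393.1978196314335 109.92128941535657 (np.float64(232.0060859734795), np.float64(144.00967933749513))
0.55 385.9658934893404 97.64829582796676 (np.float64(230.92261315165877), np.float64(142.99388466846756))
0.6 378.0570641932601 85.69536276855933 (np.float64(229.7547956730581), np.float64(142.08070271388482))
0.65 369.4879806948537 74.09669553720897 (np.float64(228.50432835017034), np.float64(141.2739284890078))
0.7 360.27742924581503 62.88591404706466 (np.float64(227.17317991694597), np.float64(140.57718259739198))
0.75 350.44631972837556 52.09592269032157 (np.float64(225.76360168505693), np.float64(139.99388812744067))
[(np.float64(475.13769856156364), np.float64(353.6194022483115)), (np.float64(456.81653937546207), np.float64(269.13987101275524)), (np.float64(134.46378020705765), np.float64(244.4853569780778))]<stdin>:10: RuntimeWarning: Mean of empty slice.
  ret = ret.dtype.type(ret / rcount)
```

View pics/g.png

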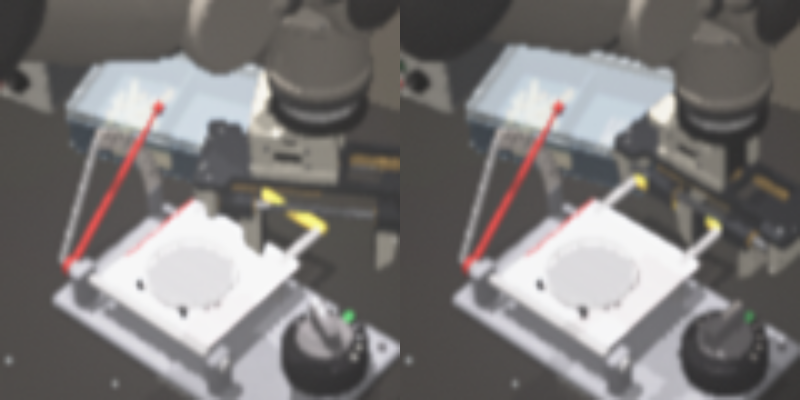

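In the scene crop the red ball is at (158,107) and its pivot at (68,266). I'll refine the arm angle, and rotate and move over the bar.

```bash
python3 - <<'E'
from h import *
s=load('sc1');si=load('si0');g=lambda x,y:(s,180+x*.3,110+y*.3);k=lambda x,y:(si,225+x/6,140+y/6)
a=tri(g(158,107),k(357,66));b=tri(g(68,266),k(130,238));print(a,b)
ex=np.array([np.cos(.242),-np.sin(.242)]);d=a[0]-b[0];print(d[:2]@ex,d[2],np.arctan2(d[2],d[:2]@ex),np.arctan2(a[0][2]-55,d[:2]@ex), np.arcsin((a[0][2]-55)/175))
E
```

```text
(array([582.88061139, 210.72768603, 166.43320075]), [np.float64(0.8981548124509843), np.float64(0.8981548124511107)]) (array([450.8636324 , 244.94780432,  57.36018429]), [np.float64(3.7194118153588644), np.float64(3.719411815358742)])
136.37076131175132 109.07301646171936 0.6746354435217445 0.6851016013280354 0.6902904284324023
```

>>> {"method": "shift_gripper", "body": {"plan": [[[36,10,-15,0,-0.18],[36,20,-30,0,-0.36],[36,30,-45,0,-0.54],[36,45,-65,0,-0.72],[36,60,-85,0,-0.9]]]}}

```text
time: 6.45
tool_pos: [557.7, 52.8, 344.7]
tcp_rot: [-3.141, 0.001, 0.663]
contact_force: [1.1, 0.2, 0.0]
grip_width: 35.8
finger_force: 0.0
```

>>> {"method": "shift_gripper", "body": {"plan": [[[36,20,-1,0,-0.18],[36,40,-2,0,-0.36],[36,60,-3,0,-0.54],[36,75,-3,0,-0.67],[36,75,-3,0,-0.67]]]}}

```text
time: 7.08
tool_pos: [615.0, 101.0, 344.3]
tcp_rot: [-3.14, 0.001, 1.326]
contact_force: [-0.3, -0.3, -0.5]
grip_width: 36.4
finger_force: 0.0
```

```bash
python3 - <<'E'
from h import *
a=snap('wrist','w4');imaging.capture('wrist');o=sensors.get_obs();print(o['time'],o['tool_pos'],o['tcp_rot'],o['joint_positions'])
cv2.imwrite('pics/i.png',np.hstack([cv2.resize(a['color'][:,:,::-1],(800,600))]))
E
```

```text
7.175 [614.38332287 100.3529605  344.81222121] [-3.13992341e+00  7.76186662e-04  1.32421688e+00] [ 3.89356528e-02  5.69124000e-01  1.32418321e+00 -2.89370907e-04
  1.25010573e+00  2.85607216e-01]
```

View pics/i.png

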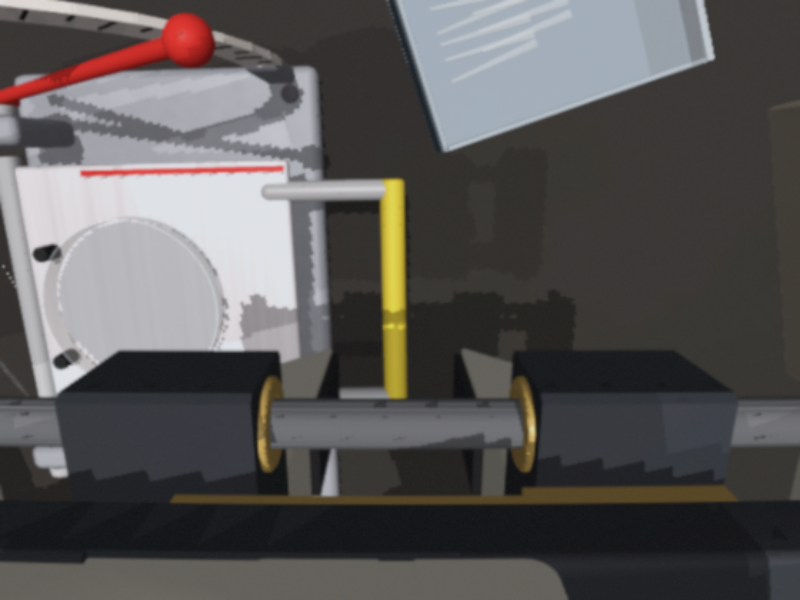

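The yellow bar stands upright at x≈394, between the fingers (centre ≈397) and midway between its rods (rows 190 and 393). The red ball at (188,40) is clear. I'll descend and close.

>>> {"method": "shift_gripper", "body": {"plan": [[[36,0,-1,50,0],[36,0,-1,90,0],[36,0,-1,120,0],[36,0,-1,130,0],[36,0,-1,130,0]]]}}

```text
time: 7.8
tool_pos: [613.7, 100.4, 215.8]
tcp_rot: [-3.141, 0.0, 1.326]
contact_force: [-1.1, 0.4, -0.5]
grip_width: 36.1
finger_force: 0.0
```

>>> {"method": "shift_gripper", "body": {"plan": [[[0,0,0,0,0],[0,0,0,0,0],[0,0,0,0,0],[0,0,0,0,0],[0,0,0,0,0]]]}}

```text
time: 8.43
tool_pos: [613.4, 101.0, 216.5]
tcp_rot: [-3.141, 0.0, 1.327]
contact_force: [-3.7, 1.0, 4.2]
grip_width: 10.8
finger_force: 30.0
```

>>> {"method": "shift_gripper", "body": {"plan": [[[0,0,-0.5,-13.3,0],[0,0,-1.9,-26.5,0],[0,0,-4.2,-39.6,0],[0,0,-7.4,-52.5,0],[0,0,-11.5,-65.2,0]]]}}

```text
time: 9.05
tool_pos: [602.4, 103.5, 282.0]
tcp_rot: [3.141, 0.0, 1.327]
contact_force: [-0.7, 1.3, -2.3]
grip_width: 10.7
finger_force: 30.0
```

>>> {"method": "shift_gripper", "body": {"plan": [[[0,0,-5,-12.3,0],[0,0,-10.8,-24.2,0],[0,0,-17.5,-35.7,0],[0,0,-25,-46.7,0],[0,0,-32,-55.7,0]]]}}

```text
time: 9.68
tool_pos: [571.9, 110.7, 338.6]
tcp_rot: [3.137, 0.0, 1.327]
contact_force: [5.3, -4.4, 1.4]
grip_width: 11.4
finger_force: 30.0
```

>>> {"method": "shift_gripper", "body": {"plan": [[[0,0,0,0,0],[0,0,0,0,0],[0,0,0,0,0]]]}}

```text
time: 10.05
tool_pos: [572.2, 110.6, 338.2]
tcp_rot: [3.137, 0.0, 1.326]
contact_force: [4.9, -3.5, 3.0]
grip_width: 11.2
finger_force: 30.0
```

```bash
python3 - <<'E'
from h import *
b=snap('side','si5');a=snap('scene','sc5')
x=cv2.resize(b['color'][125:225,225:325,::-1],(600,600),interpolation=cv2.INTER_CUBIC)
cv2.imwrite('pics/j.png',x)
th=-.242;ex=np.array([np.cos(th),np.sin(th),0]);ey=np.array([-ex[1],ex[0],0]);H=np.array([614.4,101.2,55])-190*ex
for t in(.6,.65,.7,.75):
  for y,r in((-60,190),(102,175),(60,190)):
    p=proj(b,H+y*ey+r*(np.cos(t)*ex+np.sin(t)*np.array([0,0,1])));print(t,y,round((p[0]-225)*6),round((p[1]-125)*6))
E
```

```text
0.6 -60 415 259
0.6 102 375 176
0.6 60 401 185
0.65 -60 405 245
0.65 102 366 164
0.65 60 391 172
0.7 -60 394 232
0.7 102 357 153
0.7 60 381 160
0.75 -60 382 219
0.75 102 347 142
0.75 60 370 148
```

View pics/j.png

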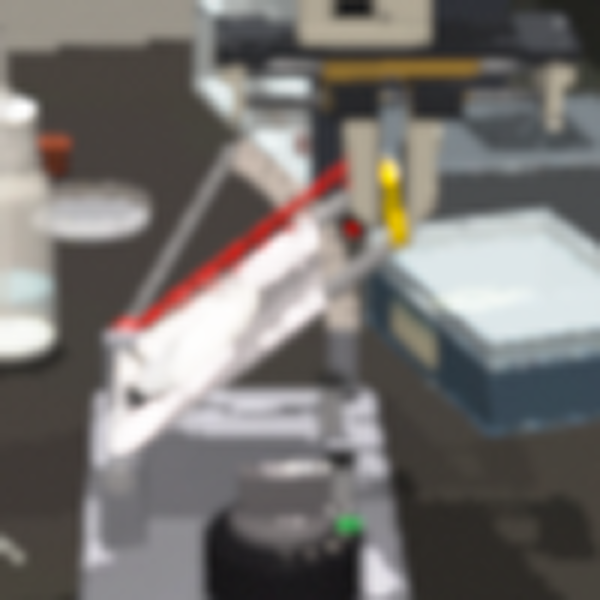

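The side view shows the plate tilted parallel to the red arm. The bar ends at (386,166) and (397,238) match about 0.68 rad, against about 0.69 for the red arm, and the lift height gives 0.69. The dish is still against its stops, so I'm handing it in.

```bash
python3 -c "
from plant import bot, imaging, sensors
print(bot.close_job())"
```

```text
the job is handed in; nothing more can be done
None
```

I handed the job in with the knob at zero and the gripper holding the plate at about 0.68–0.69 rad, matching the red arm (about 0.69). The dish is still on the plate by its stops and nothing else was touched; no verdict was returned.

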